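Tip the grooved block and seat it in the jig

ROBOT

A 6-joint arm with a two-finger parallel gripper is mounted at the origin on the work surface. World frame = base frame: x ahead of the robot, y to its left, z up, the work surface at z = 0. Lengths are in m, angles in rad, forces in N, time in s.
With the tool pointing down it reaches from about 0.35 to 0.8 m from the base axis. Payload 7.3 kg.
Tool frame: the origin (TCP) lies between the finger pads; the fingertips stand 11 mm ahead of it and the grasp point (between the pads) lies 8 mm behind it; z points along the fingers, y is the direction in which the jaws open and shut (so a half turn about z gives the same grasp; the last joint's range is limited). The gripper opens to 85 mm and grips with 20 to 120 N. Pads are 22 mm wide; open, the fingers measure 114 mm over their backs; the gripper's body (76 mm by 85 mm) begins 54 mm behind the grasp point. The pads swing forward as they close: fully open they stand 13 mm farther back than shut.
Start: joints at [-1.369, 0.342, 1.524, -0, 1.275, -0.146], TCP at [0.179, -0.494, 0.242] pointing down, gripper open.
Joint ranges: [-2.53, 2.53], [-0.77, 2.02], [0.04, 2.7], [-1, 4.14], [0.28, 2.66], [-3.11, 3.11]. Speed limits (rad/s): [2.57, 2.57, 3.14, 3.14, 3.14, 3.14].

INTERFACE

Orientations are given as a unit quaternion [x, y, z, w].
In Python, from bench import * gives the robot as it stands.
- The arm moves only by the tool jog_arm, never from a script. Its argument "deltas" is a list of rows, each a list of 3 entries, a list of its own where there are three numbers: the shift along the world's x, y, z in m, then the turn, a rotation vector about the world's x, y, z in degrees, then the finger opening in m, from 0 to 0.0854. In form: [[[tx, ty, tz], [ax, ay, az], claw], ...]. A call has 1 to 20 rows; each row shifts and turns the commanded pose from where the row before left it; what a row does not reach is not made up. A row lasts 1/12 s, in which the tool goes at most 41.7 mm and 7.16 degrees, less where a joint would pass 70% of its speed; a pose out of reach is approached as far as the arm can. A call is refused whole if a number of a shift passes 0.0417 or a number of a turn 7.16, either way. A call with a gripper value outside its range is refused whole. The fingers move at their own pace and stop on an object; "force" is the grip in N (left out, the last holds). Time passes only in rows, so rows that do not move let the fingers close. It gives the time, the measured TCP pose, the force and the opening at its end, in the units of the state.
- get_obs(): the state, without advancing time (a new reading comes with each control period).
- camera(name): name is "side" or "top" or "wrist"; returns the picture (384x512x3 uint8, red, green, blue); there is no depth.
- camera_info(name): a dict with "K" (3x3 intrinsics, pixels), "extrinsics" (4x4, takes a point from camera to world coordinates); the wrist camera has in their place "tool_from_camera" (4x4, takes a point from camera to tool coordinates, whose origin is the TCP and whose axes are the flange's). Camera axes: x right, y down, z forward; pixel columns grow to the right and rows downward; lengths in m; the calibration is good to about 2 mm. The wrist camera is an equidistant fisheye: a pixel r from the principal point sees the ray r / f radians off the axis. A picture is of the moment at which its call begins: read the wrist's pose just before it. camera_info takes no time and is no camera call.
- hand_in(): hands the job in, once; it reports no verdict.
The state is a dict: "time_s": time; "q": joint angles; "joint_velocities": joint speeds; "tau": joint torques, N m; "eef_pos": TCP position; "ee_rot": TCP orientation; "wrist_force": force on the tool from outside, world axes, zero at the start; "torque": the same for the moment, N m; "opening": finger opening in m.
Only numpy, scipy, OpenCV 4.12 (cv2) and the standard library are available. Lean on these libraries where they do the work, as an engineer would, in place of code of your own. Each camera call takes 0.05 s, during which the arm holds its last target. There are 200 camera calls.

TASK

The grooved hardwood block standing on end on the plywood jig has to be laid down and seated ready for routing: push it high on its grooved side so that it topples towards the end stop and lies groove up, without ever lifting it off the board. Then slide it slowly and gently along the board, flush along the side fence and in past the sprung shoe, until its end is fully home against the end stop, and press it there for about a second with roughly 10 N more than it takes to slide it; never push the block with more than 30 N. Leave it there untouched, and leave the other things alone.

Things in the scene. Friction and masses are not known exactly. Their poses are not given: they have to be found in the camera images.
- jig: Fixed plywood board on the bench, 12 mm thick, 320 x 250 mm; position and yaw vary. Origin on the bench surface; +x along the fence towards the end stop, +y towards the fence, z up. It spans x -155..+165, y -190..+60 mm; heights given here are above the bench, the board's top being at 12 mm. The block's finished place is a lane along x centred on y = 0.
- fence: Straight wooden side fence screwed to the jig, 22 mm wide, 22 mm high above the board, running along the jig's x from -105 to +160 mm; its working face is at jig y = +28 mm and faces -y. Same frame as the jig.
- fence_face (a point): Point on the fence's working face: jig (0, 28) mm, 23 mm above the bench.
- stop: Adjustable end stop: a wooden bar 22 mm thick, 30 mm high above the board, across the lane (jig y -56..+26 mm), locked on two steel strips by two black knobs. Its near face stands somewhere from jig x +88 to +132 mm, set anew each time; the pose given is that of the strips only (the jig's frame), so the bar must be found by feel or sight. It gives way only above 200 N.
- shoe (a joint): White plastic spring-loaded shoe opposite the fence, 24 mm high, at jig x +42..+85 mm. Value: how far it is pushed back to -y, 0 at rest to 0.010 m. At rest it leaves a 53 mm lane, so the 56 mm block pushes it back 3 mm (0.3 N/mm, 1 N preload); a sloped lead-in to jig x +73, mouth at jig y -34 mm, lets the block in. Sliding it in takes some 2 to 8 N, more at the lead-in (friction and mass are hidden).
- shoe_face (a point): Nose of the shoe, the ridge at the end of the lead-in that presses on the block's side: jig (73, -25) mm at rest, 25 mm above the bench. Behind the shoe stands its wooden housing, 42 mm above the bench, at jig x +57..+97, y -87..-57 mm.
- block_center (a point): Centre of the dark hardwood block, 110 long, 56 wide, 40 mm thick, 0.2-0.4 kg; starts standing near jig (-112, -46) mm. Axes: z along its length (up at start), y width, x thickness. A 16 mm wide, 12 mm deep groove runs down its -x face, which starts facing about jig -x. Toppled to its own +x it lies groove up, z along jig +x, top 52 mm above the bench. Home: at jig y 0, height 32 mm.
- sanding_block: Bystander: small cork sanding block 56 x 34 x 26 mm lying on the jig board's near right corner, about jig (-115, -150) mm. Origin under its centre.
- glue: Bystander: small round glue bottle, 46 mm across, 115 mm high, standing on the jig board at about jig (100, -145) mm. Origin under its centre.
- clamp: Bystander: black bar clamp, 260 mm long, lying on the bench. Origin under the middle of the bar.
- offcut: Bystander: plain ungrooved dark wood offcut 100 x 56 x 40 mm lying on the bench. Origin under its centre.
- hexbox: Bystander: six-sided open wooden box about 105 mm across, 50 mm high. Origin under its centre.
- mallet: Bystander: hammer lying on the bench. Origin at its middle.
- square: Bystander: try square, wooden stock 110 mm, blade 150 mm, lying on the bench. Origin under the middle of its stock.
Things that resemble listed ones, but are neither listed nor needed, are in the scene too. Leave any orange or yellow look-alike of the part that bears block_center alone.

How it is judged:
On the way, in this order (a step that is already met when the one before it is completed fails the run):
1. the block lies on the board, groove up, toppled towards the end stop and not yet home (angle between block_center's own x axis and vertical above 3 rad and height (world z) of block_center below 0.036 m and angle between the z axis of block_center and the x axis of jig, either way round below 0.6 rad and x of block_center in the frame of jig below 0.02 m), for 0.2 s.
2. the block is pressed home against the end stop with at least 3 N, for 0.4 s (z of stop_bar_c0 in the frame of block_center between 0.063 and 0.0685 m and y of block_center in the frame of jig between -0.0025 and 0.0025 m and angle between block_center's own x axis and vertical above 3.05 rad and angle between the z axis of block_center and the x axis of jig, either way round below 0.04 rad and contact force between block and stop above 3 N), for 0.4 s.
At the end, for the whole second after the job is handed in: The block lies groove up (within 5 degrees) flat on the board, its length parallel to the fence within 2.3 degrees, its far end within 2.5 mm of the stop bar and its side within 2.5 mm of the fence, at rest (z of stop_bar_c0 in the frame of block_center between 0.063 and 0.0685 m and y of block_center in the frame of jig between -0.0025 and 0.0025 m and angle between block_center's own x axis and vertical above 3.05 rad and angle between the z axis of block_center and the x axis of jig, either way round below 0.04 rad and height (world z) of block_center below 0.035 m and linear speed of block below 0.01 m/s); the robot touches nothing.
It fails at once if the block is lifted off the board (centre more than 85 mm above the bench; merely tipping it raises it to 71 mm) (height (world z) of block_center above 0.085 m).
It fails at once if the fingers push the block with more than 30 N (contact force between the fingers and block above 30 N).
It fails at once if a bystander is moved more than 20 mm (distance of any of sanding_block, glue, clamp, offcut, hexbox, mallet, square from where it was at the start of the episode above 0.02 m).
It also fails if it takes over 69 s, if anything falls off the work surface, if the arm or the gripper's body presses on something with over 40 N, if the wrist force passes 120 N, or if a joint passes its speed limit or range.

## Working session

There is one attempt and no reset: what is moved stays moved. The work goes in short steps, Python scripts to look and compute and a tool call to move; the robot and the scene stay as the last step left them, time stands still between calls to the robot, and variables do not carry over. Pictures are saved under pics/ and viewed, about 8 in all and at most 12, crops included, and the job is handed in when it is done.

Besides the shell and the picture viewer there is one more tool, called by a JSON object that holds its "name" and its "arguments". jog_arm: Moves the arm, as the interface text tells. Its arguments: {"type":"object","properties":{"deltas":{"type":"array","items":{"type":"array"}},"force":{"type":"number"}},"required":["deltas"]}

```bash
ls; mkdir -p pics
python3 - <<'E'
from bench import *
import cv2,json
o=get_obs();print(o['time_s'],o['eef_pos'],o['ee_rot'],o['wrist_force'],o['opening'])
for n in("top","side"):
    cv2.imwrite(f"pics/{n}0.png",camera(n)[:,:,::-1]); i=camera_info(n); print(n,i)
E
```

```text
pics
0.0 [ 0.17889326 -0.49317577  0.24162781] [ 9.84915156e-01  1.73036233e-01 -2.17661695e-05 -7.73152203e-04] [ 0.41077071 -0.35626226 -0.5027964 ] 0.085284979330986
top {'K': array([[372.36325207,   0.        , 256.16145232],
       [  0.        , 372.36325207, 192.46917076],
       [  0.        ,   0.        ,   1.        ]]), 'extrinsics': array([[-0.01338116, -0.99953011,  0.02757707,  0.51084787],
       [-0.99983848,  0.01370605,  0.01162592, -0.0287989 ],
       [-0.01199843, -0.02741704, -0.99955207,  1.27784634],
       [ 0.        ,  0.        ,  0.        ,  1.        ]])}
side {'K': array([[426.58127359,   0.        , 263.01309706],
       [  0.        , 426.58127359, 194.41337613],
       [  0.        ,   0.        ,   1.        ]]), 'extrinsics': array([[-0.80349939, -0.4459247 ,  0.39438545,  0.052194  ],
       [-0.59506874,  0.6203223 , -0.51097304,  0.5884598 ],
       [-0.01679059, -0.64525298, -0.76378444,  1.02543986],
       [ 0.        ,  0.        ,  0.        ,  1.        ]])}
```

Run:
```python
import cv2
for n in("top","side"):
    cv2.imwrite(f"pics/{n}0b.png",cv2.resize(cv2.imread(f"pics/{n}0.png"),(800,600),interpolation=cv2.INTER_CUBIC))
```

```text
(no output)
```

View pics/top0b.png

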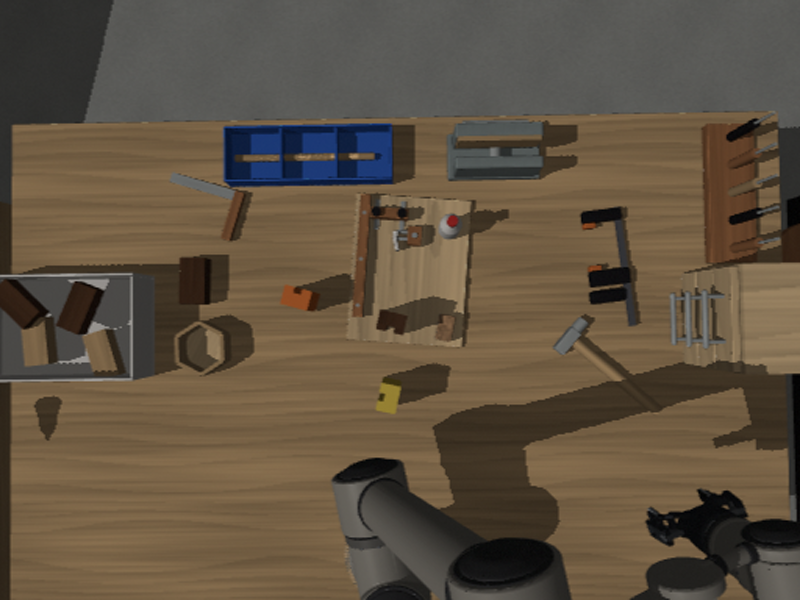

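View pics/side0b.png

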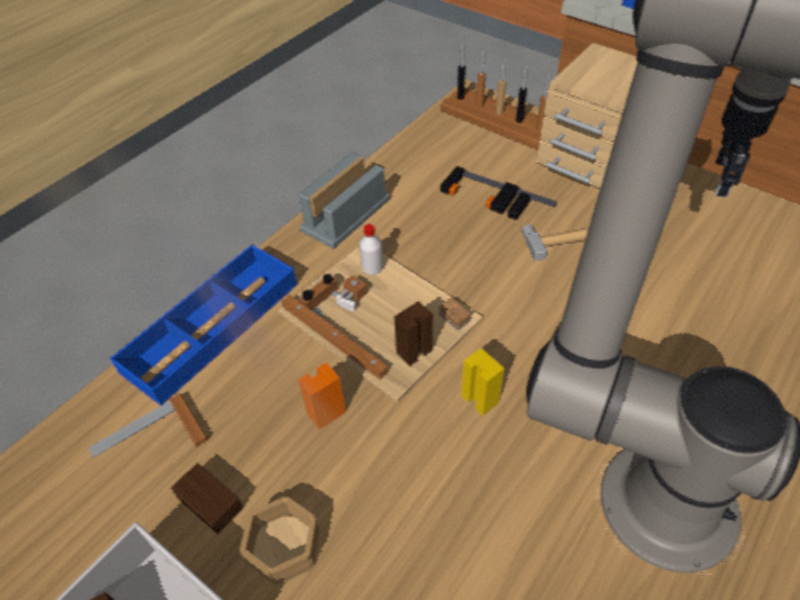

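The dark grooved block standing on the board is at top (392,320) and side (413,333). The orange (300,297) and yellow (388,397) blocks are look-alikes, and the dark offcut at (195,280) lies flat on the bench. Next is an enlarged crop to confirm the block and fix the geometry.

Run:
```python
import cv2,numpy as np
a=cv2.imread("pics/top0.png")[118:228,215:309]  # 110x94
a=cv2.resize(a,None,fx=5.4,fy=5.4,interpolation=cv2.INTER_CUBIC)
cv2.imwrite("pics/crop0.png",a);print(a.shape)
```

```text
(594, 508, 3)
```

View pics/crop0.png

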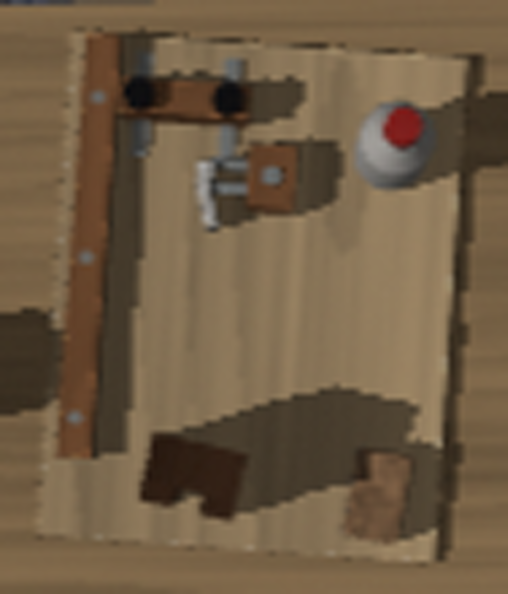

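Crop: the dark block at about (195,475) has its groove opening towards jig -x, so it is the one meant. Next I cast the corners to world points.

```bash
cat > h.py <<'E'
import numpy as np
def ray(info,uv,z):
    K,E=info["K"],info["extrinsics"]; d=E[:3,:3]@np.linalg.inv(K)@[*uv,1]; o=E[:3,3]
    return o+d*(z-o[2])/d[2]
def fit2(src,dst): # rigid 2d
    s,d=np.array(src,float),np.array(dst)[:,:2]; a=(s-s.mean(0));b=d-d.mean(0)
    th=np.arctan2((a[:,0]*b[:,1]-a[:,1]*b[:,0]).sum(),(a*b).sum()); R=np.array([[np.cos(th),-np.sin(th)],[np.sin(th),np.cos(th)]])
    t=d.mean(0)-R@s.mean(0); return th,R,t,(d-(s@R.T+t))
E
python3 - <<'E'
from bench import *
from h import *
i=camera_info("top")
f=lambda p,z:ray(i,((p[0]+.5)/5.4+215-.5,(p[1]+.5)/5.4+118-.5),z)
c=[f(p,.012) for p in[(75,32),(470,55),(440,562),(38,535)]]
src=np.array([(165,60),(165,-190),(-155,-190),(-155,60)])/1000
th,R,t,res=fit2(src,c);print("jig",np.degrees(th),t,res*1000)
J=lambda p,z:np.round(R.T@(f(p,z)[:2]-t)*1000,1)
print("fence edge",[J(p,.034) for p in[(120,35),(97,457)]])
print("block",[J(p,.122) for p in[(155,433),(247,457),(235,520),(140,497)]])
print("blockW",np.mean([f(p,.122) for p in[(155,433),(247,457),(235,520),(140,497)]],0))
print("stop",[J(p,.042) for p in[(118,118),(243,125),(120,78)]])
print("housing",[J(p,.042) for p in[(245,210),(297,214),(250,142),(297,147)]])
print("sand",J((380,495),.038),"glue",J((395,150),.06))
E
```

```text
jig -4.518333650374338 [0.61452254 0.03060521] [[-0.68733936  0.04926508]
 [ 0.41060696 -0.37469562]
 [-0.10889043 -1.43268838]
 [ 0.38562284  1.75811892]]
fence edge [array([159.6,  29.7]), array([-103.3,   26.3])]
block [array([-87. , -12.7]), array([-97.3, -66.4]), array([-133.8,  -61.9]), array([-124.3,   -6.5])]
blockW [0.50136123 0.00257791 0.122     ]
stop [array([106.5,  26.8]), array([107. , -50.5]), array([131.3,  27.3])]
housing [array([ 54.6, -55.2]), array([ 54.2, -87.3]), array([ 96.8, -55.5]), array([ 95.5, -84.6])]
sand [-115.2 -149.5] glue [  94.7 -143.9]
```

{"name": "jog_arm", "arguments": {"deltas": [[[0.0135, 0.0255, 0], [0, 0, -1.7], 0], [[0.0135, 0.0255, 0], [0, 0, -1.7], 0], [[0.0135, 0.0255, 0], [0, 0, -1.7], 0], [[0.0135, 0.0255, 0], [0, 0, -1.7], 0], [[0.0135, 0.0255, 0], [0, 0, -1.7], 0], [[0.0135, 0.0255, 0], [0, 0, -1.7], 0], [[0.0135, 0.0255, 0], [0, 0, -1.7], 0], [[0.0135, 0.0255, 0], [0, 0, -1.7], 0], [[0.0135, 0.0255, 0], [0, 0, -1.7], 0], [[0.0135, 0.0255, 0], [0, 0, -1.7], 0], [[0.0135, 0.0255, 0], [0, 0, -1.7], 0], [[0.0135, 0.0255, 0], [0, 0, -1.7], 0], [[0.0135, 0.0255, 0], [0, 0, -1.7], 0], [[0.0135, 0.0255, 0], [0, 0, -1.7], 0], [[0.0135, 0.0255, 0], [0, 0, -1.7], 0], [[0.0135, 0.0255, 0], [0, 0, -1.7], 0], [[0.0135, 0.0255, 0], [0, 0, -1.7], 0], [[0.0135, 0.0255, 0], [0, 0, -1.7], 0], [[0.0135, 0.0255, 0], [0, 0, -1.7], 0], [[0.0135, 0.0255, 0], [0, 0, -1.7], 0]]}}

```text
time_s: 1.77
eef_pos: [0.4492, 0.018, 0.2421]
ee_rot: [0.992, -0.123, -0.0, 0.0]
wrist_force: [0.4, -0.1, 0.3]
opening: -0.0
```

{"name": "jog_arm", "arguments": {"deltas": [[[0, 0, -0.0335], [0, 0, 0], 0], [[0, 0, -0.0335], [0, 0, 0], 0], [[0, 0, -0.0335], [0, 0, 0], 0], [[0, -0.001, -0.0335], [0, 0, 0], 0], [[0, 0, 0], [0, 0, 0], 0], [[0, 0, 0], [0, 0, 0], 0]]}}

```text
time_s: 2.27
eef_pos: [0.448, 0.0156, 0.1076]
ee_rot: [0.992, -0.123, -0.002, 0.0]
wrist_force: [0.3, 0.5, 0.6]
opening: 0.0007
```

Run:
```python
from bench import *
import cv2
o=get_obs();print(o['eef_pos'],o['wrist_force'])
a=cv2.resize(camera("side")[160:280,170:330,::-1],(640,480),interpolation=cv2.INTER_CUBIC)
b=cv2.resize(camera("wrist")[:,:,::-1],(512,384))
cv2.imwrite("pics/side1.png",a);cv2.imwrite("pics/w1.png",b)
```

```text
[0.44795536 0.01555984 0.10755069] [0.31895849 0.53273354 0.57824786]
```

View pics/side1.png

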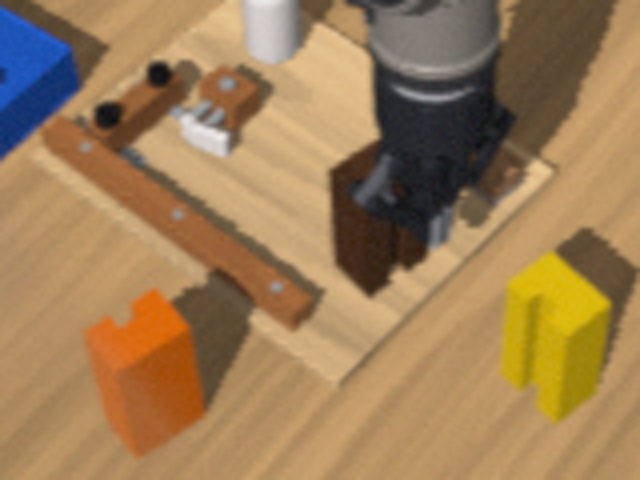

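The fingertips (430,220) face the groove, clear of the yellow block. Now the topple push.

{"name": "jog_arm", "arguments": {"deltas": [[[0.0048, -0.0012, 0], [0, 0, 0], 0], [[0.0048, -0.0012, 0], [0, 0, 0], 0], [[0.0029, -0.00075, 0], [0, 0, 0], 0], [[0.0029, -0.00075, 0], [0, 0, 0], 0], [[0.0029, -0.00075, 0], [0, 0, 0], 0], [[0.0019, -0.0005, 0], [0, 0, 0], 0], [[0.0019, -0.0005, 0], [0, 0, 0], 0], [[0.0019, -0.0005, 0], [0, 0, 0], 0], [[0.0019, -0.0005, 0], [0, 0, 0], 0], [[0.0019, -0.0005, 0], [0, 0, 0], 0], [[0.0019, -0.0005, 0], [0, 0, 0], 0], [[0.0019, -0.0005, 0], [0, 0, 0], 0], [[0.0019, -0.0005, 0], [0, 0, 0], 0], [[0.0019, -0.0005, 0], [0, 0, 0], 0], [[0.0019, -0.0005, 0], [0, 0, 0], 0]]}}

```text
time_s: 3.62
eef_pos: [0.4865, 0.0057, 0.1083]
ee_rot: [0.992, -0.122, 0.0, 0.0]
wrist_force: [-0.9, -0.1, 1.3]
opening: -0.0002
```

{"name": "jog_arm", "arguments": {"deltas": [[[0.0019, -0.0005, 0], [0, 0, 0], 0], [[0.0019, -0.0005, 0], [0, 0, 0], 0], [[0.0019, -0.0005, 0], [0, 0, 0], 0], [[0.0019, -0.0005, 0], [0, 0, 0], 0], [[0.0019, -0.0005, 0], [0, 0, 0], 0], [[0.0019, -0.0005, 0], [0, 0, 0], 0], [[0.0019, -0.0005, 0], [0, 0, 0], 0], [[0.0019, -0.0005, 0], [0, 0, 0], 0], [[0.0019, -0.0005, 0], [0, 0, 0], 0], [[0.0019, -0.0005, 0], [0, 0, 0], 0], [[0.0019, -0.0005, 0], [0, 0, 0], 0], [[0.0019, -0.0005, 0], [0, 0, 0], 0], [[0, 0, 0], [0, 0, 0], 0], [[0, 0, 0], [0, 0, 0], 0], [[0, 0, 0], [0, 0, 0], 0], [[0, 0, 0], [0, 0, 0], 0]]}}

```text
time_s: 4.95
eef_pos: [0.5089, -0.0002, 0.1083]
ee_rot: [0.992, -0.123, -0.0, 0.0]
wrist_force: [0.2, -0.3, -0.3]
opening: 0.0002
```

Run:
```python
from bench import *
import cv2
o=get_obs();print(o['time_s'],o['eef_pos'],o['wrist_force'])
cv2.imwrite("pics/side2.png",cv2.resize(camera("side")[160:280,170:330,::-1],(640,480),interpolation=cv2.INTER_CUBIC))
```

```text
4.95 [ 5.08936246e-01 -2.10997790e-04  1.08305032e-01] [ 0.21962612 -0.32610626 -0.3092625 ]
```

View pics/side2.png

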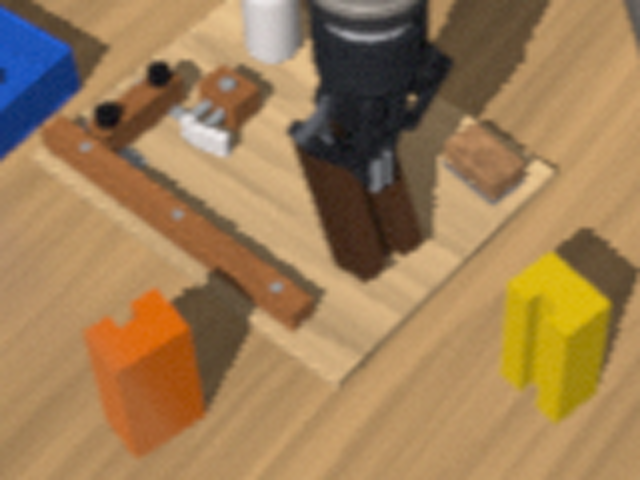

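The block is tilted close to its balance point, with about 0 N on the tool. I'll push a little further.

{"name": "jog_arm", "arguments": {"deltas": [[[0.0019, -0.0005, 0], [0, 0, 0], 0], [[0.0019, -0.0005, 0], [0, 0, 0], 0], [[0.0019, -0.0005, 0], [0, 0, 0], 0], [[0.0019, -0.0005, 0], [0, 0, 0], 0], [[0.0019, -0.0005, 0], [0, 0, 0], 0], [[0.0019, -0.0005, 0], [0, 0, 0], 0], [[0.0019, -0.0005, 0], [0, 0, 0], 0], [[0.0019, -0.0005, 0], [0, 0, 0], 0], [[0, 0, 0.0], [0, 0, 0], 0], [[0, 0, 0.0], [0, 0, 0], 0], [[0, 0, 0.0], [0, 0, 0], 0], [[0, 0, 0.03], [0, 0, 0], 0], [[-0.03, 0, 0.03], [0, 0, 0], 0], [[-0.04, 0, 0], [0, 0, 0], 0], [[-0.04, 0, 0], [0, 0, 0], 0], [[-0.03, 0, 0], [0, 0, 0], 0]]}}

```text
time_s: 6.33
eef_pos: [0.3817, -0.0038, 0.1678]
ee_rot: [0.992, -0.122, -0.0, 0.0]
wrist_force: [0.4, -0.6, 0.3]
opening: 0.0001
```

Run:
```python
from bench import *
import cv2,numpy as np
o=get_obs();print(o['time_s'],o['eef_pos'],o['wrist_force'])
a=camera("side")[160:280,170:330,::-1];b=camera("top")[:,:,::-1]
cv2.imwrite("pics/top3.png",b);b=b[118:228,215:309]
s=4.2
cv2.imwrite("pics/c3.png",np.hstack([cv2.resize(b,(394,462),interpolation=cv2.INTER_CUBIC),cv2.resize(a,(400,300))[:,:] if 0 else np.vstack([cv2.resize(a,(400,300)),np.zeros((162,400,3),np.uint8)])]))
```

```text
6.3333 [ 0.3817368  -0.0038372   0.16777356] [ 0.43420485 -0.55935956  0.33833928]
```

View pics/c3.png

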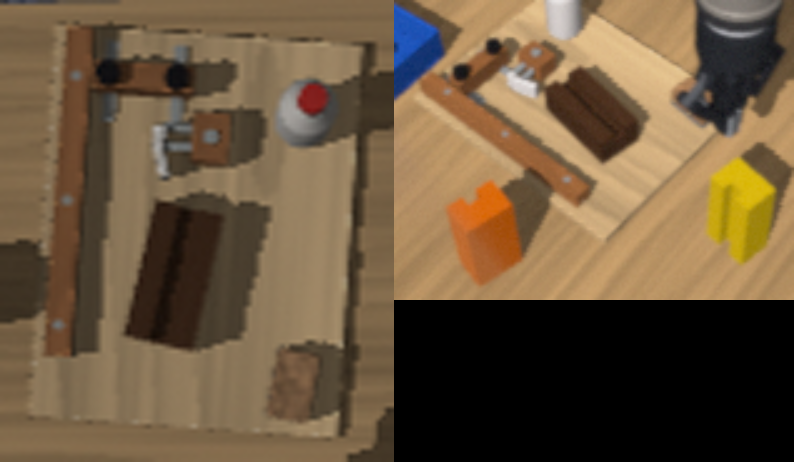

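The block lies groove up and toppled towards the stop. Top-face corners in the crop: (158,202), (223,212), (193,349), (125,337).

Run:
```python
from bench import *
from h import *
import cv2
i=camera_info("top")
f=lambda p,z:ray(i,((p[0]+.5)/4.19+215-.5,(p[1]+.5)/4.2+118-.5),z)
th=np.radians(-4.2);R=np.array([[np.cos(th),-np.sin(th)],[np.sin(th),np.cos(th)]]);t=np.array([0.61452254,0.03060521])
P=[f(p,.052) for p in[(158,202),(223,212),(193,349),(125,337)]]
for p in P:print(p[:2].round(4),(R.T@(p[:2]-t)*1000).round(1))
b=cv2.imread("pics/top3.png");g=cv2.cvtColor(b,cv2.COLOR_BGR2HSV)[118:228,215:309]
m=((b[118:228,215:309].max(2)<62)).astype(np.uint8);m[:45]=0
src=np.array([(55,28),(55,-28),(-55,-28),(-55,28)])/1000
a,_,c,r=fit2(src,P);print("block world",np.degrees(a),c,r*1000,"jig",(R.T@(c-t)*1000))
print("fence face pts", [(R@np.array([x,.028])+t).round(4) for x in(-.105,0,.16)], [R@[1,0],R@[0,1]])
```

```text
[ 0.6332 -0.0031] [ 21.1 -32.2]
[ 0.6246 -0.0541] [ 16.2 -83.8]
[ 0.5173 -0.0291] [-92.6 -66.6]
[0.5274 0.0243] [-86.4 -12.7]
block world -13.107554957714198 [ 0.57562308 -0.01550093] [[-2.36950034 -2.3683969 ]
 [ 1.71353277  1.10527328]
 [ 1.615064    1.245792  ]
 [-0.95909643  0.01733162]] jig [-35.41826426 -48.83124513]
fence face pts [array([0.5119, 0.0662]), array([0.6166, 0.0585]), array([0.7761, 0.0468])] [array([ 0.99731448, -0.0732382 ]), array([0.0732382 , 0.99731448])]
```

{"name": "jog_arm", "arguments": {"deltas": [[[0.013, -0.0047, 0], [0, 0, 6.7], 0], [[0.013, -0.0047, 0], [0, 0, 6.7], 0], [[0.013, -0.0047, 0], [0, 0, 6.7], 0], [[0.013, -0.0047, 0], [0, 0, 6.7], 0], [[0.013, -0.0047, 0], [0, 0, 6.7], 0], [[0.013, -0.0047, 0], [0, 0, 6.7], 0], [[0.013, -0.0047, 0], [0, 0, 6.7], 0], [[0.013, -0.0047, 0], [0, 0, 6.7], 0], [[0.013, -0.0047, 0], [0, 0, 6.7], 0], [[0.013, -0.0047, 0], [0, 0, 6.7], 0], [[0.013, -0.0047, 0], [0, 0, 6.7], 0], [[0.013, -0.0047, 0], [0, 0, 6.7], 0], [[0.013, -0.0047, 0], [0, 0, 6.7], 0], [[0.013, -0.0047, 0], [0, 0, 6.7], 0], [[0.013, -0.0047, 0], [0, 0, 6.2], 0], [[0, 0, -0.04], [0, 0, 0], 0], [[0, 0, -0.04], [0, 0, 0], 0], [[0, 0, -0.02], [0, 0, 0], 0], [[0, 0, 0], [0, 0, 0], 0]]}}

```text
time_s: 8.02
eef_pos: [0.577, -0.074, 0.0626]
ee_rot: [0.732, 0.681, -0.003, -0.004]
wrist_force: [-0.3, -0.3, -0.2]
opening: -0.0003
```

{"name": "jog_arm", "arguments": {"deltas": [[[0, 0, -0.015], [0, 0, 0], 0], [[0, 0, -0.015], [0, 0, 0], 0], [[0, 0, 0], [0, 0, 0], 0], [[0, 0, 0], [0, 0, 0], 0]]}}

```text
time_s: 8.35
eef_pos: [0.5804, -0.0748, 0.0387]
ee_rot: [0.732, 0.682, 0.0, 0.0]
wrist_force: [0.1, -0.6, -0.0]
opening: 0.0001
```

{"name": "jog_arm", "arguments": {"deltas": [[[0.0003, 0.004, -0.002], [0, 0, 0], 0], [[0.0003, 0.004, -0.002], [0, 0, 0], 0], [[0.0003, 0.004, 0], [0, 0, 0], 0], [[0.0003, 0.004, 0], [0, 0, 0], 0], [[0.0002, 0.003, 0], [0, 0, 0], 0], [[0.0002, 0.003, 0], [0, 0, 0], 0], [[0.0002, 0.003, 0], [0, 0, 0], 0], [[0.0002, 0.003, 0], [0, 0, 0], 0], [[0.0002, 0.003, 0], [0, 0, 0], 0], [[0.0002, 0.003, 0], [0, 0, 0], 0], [[0.0002, 0.003, 0], [0, 0, 0], 0], [[0.0002, 0.003, 0], [0, 0, 0], 0], [[0.0002, 0.003, 0], [0, 0, 0], 0], [[0.0002, 0.003, 0], [0, 0, 0], 0]]}}

```text
time_s: 9.52
eef_pos: [0.583, -0.0284, 0.0338]
ee_rot: [0.732, 0.682, 0.0, 0.0]
wrist_force: [-0.5, -2.7, 1.7]
opening: 0.0004
```

{"name": "jog_arm", "arguments": {"deltas": [[[0.0001, 0.002, 0], [0, 0, 0], 0], [[0.0001, 0.002, 0], [0, 0, 0], 0], [[0.0001, 0.002, 0], [0, 0, 0], 0], [[0.0001, 0.0015, 0], [0, 0, 0], 0]]}}

```text
time_s: 9.85
eef_pos: [0.5833, -0.021, 0.0338]
ee_rot: [0.732, 0.682, -0.0, -0.0]
wrist_force: [0.1, -2.8, 1.1]
opening: 0.0002
```

{"name": "jog_arm", "arguments": {"deltas": [[[0.0001, 0.0015, 0], [0, 0, 0], 0], [[0.0001, 0.0015, 0], [0, 0, 0], 0], [[0.0001, 0.0015, 0], [0, 0, 0], 0], [[0.0001, 0.0015, 0], [0, 0, 0], 0], [[0.0001, 0.001, 0], [0, 0, 0], 0], [[0.0001, 0.001, 0], [0, 0, 0], 0]]}}

```text
time_s: 10.35
eef_pos: [0.584, -0.0131, 0.0338]
ee_rot: [0.732, 0.682, -0.0, -0.0]
wrist_force: [-1.0, -2.6, 1.6]
opening: -0.0002
```

{"name": "jog_arm", "arguments": {"deltas": [[[0, 0.001, 0], [0, 0, 0], 0], [[0, 0.001, 0], [0, 0, 0], 0], [[0, 0, 0], [0, 0, 0], 0]]}}

```text
time_s: 10.6
eef_pos: [0.584, -0.011, 0.0338]
ee_rot: [0.732, 0.682, 0.0, -0.0]
wrist_force: [-0.1, -0.5, 2.2]
opening: -0.0001
```

{"name": "jog_arm", "arguments": {"deltas": [[[0, 0.001, 0], [0, 0, 0], 0], [[0, 0.001, 0], [0, 0, 0], 0], [[0, 0.0005, 0], [0, 0, 0], 0]]}}

```text
time_s: 10.85
eef_pos: [0.5839, -0.0086, 0.0337]
ee_rot: [0.732, 0.682, -0.0, -0.0]
wrist_force: [0.6, -1.6, 0.6]
opening: -0.0003
```

{"name": "jog_arm", "arguments": {"deltas": [[[0, 0.0005, 0], [0, 0, 0], 0], [[0, 0.0005, 0], [0, 0, 0], 0]]}}

```text
time_s: 11.02
eef_pos: [0.584, -0.0077, 0.0337]
ee_rot: [0.732, 0.682, 0.0, 0.0]
wrist_force: [0.4, -1.8, 0.8]
opening: -0.0001
```

{"name": "jog_arm", "arguments": {"deltas": [[[0, 0.0005, 0], [0, 0, 0], 0]]}}

```text
time_s: 11.1
eef_pos: [0.5839, -0.0073, 0.0337]
ee_rot: [0.732, 0.682, -0.0, -0.0]
wrist_force: [-0.3, -4.2, 1.2]
opening: -0.0
```

{"name": "jog_arm", "arguments": {"deltas": [[[0, 0.0004, 0], [0, 0, 0], 0]]}}

```text
time_s: 11.18
eef_pos: [0.5837, -0.0071, 0.0337]
ee_rot: [0.732, 0.682, -0.0, 0.0]
wrist_force: [-2.0, -4.7, 1.6]
opening: 0.0
```

{"name": "jog_arm", "arguments": {"deltas": [[[0, 0, 0], [0, 0, 0], 0]]}}

```text
time_s: 11.27
eef_pos: [0.5837, -0.007, 0.0337]
ee_rot: [0.732, 0.682, -0.0, -0.0]
wrist_force: [-0.3, -4.2, 2.4]
opening: -0.0001
```

{"name": "jog_arm", "arguments": {"deltas": [[[0, 0.0005, 0], [0, 0, 0], 0], [[0, 0, 0], [0, 0, 0], 0]]}}

```text
time_s: 11.43
eef_pos: [0.5835, -0.0068, 0.0337]
ee_rot: [0.732, 0.682, -0.001, -0.0]
wrist_force: [-2.7, -5.6, 2.2]
opening: -0.0001
```

{"name": "jog_arm", "arguments": {"deltas": [[[0, 0.0005, 0], [0, 0, 0], 0], [[0, 0, 0], [0, 0, 0], 0]]}}

```text
time_s: 11.6
eef_pos: [0.5833, -0.0066, 0.0337]
ee_rot: [0.732, 0.682, -0.001, -0.0]
wrist_force: [-3.4, -5.9, 2.8]
opening: -0.0001
```

Force rises stiffly to about 6 N, so the block is flush on the fence. Retreat, go round to the rear end and look.

{"name": "jog_arm", "arguments": {"deltas": [[[0, -0.005, 0], [0, 0, 0], 0], [[0, -0.01, 0], [0, 0, 0], 0], [[0, -0.012, 0], [0, 0, 0], 0], [[0, 0, 0.04], [0, 0, 0], 0], [[0, 0, 0.04], [0, 0, 0], 0], [[-0.006, 0.0047, 0], [0, 0, -6], 0], [[-0.006, 0.0047, 0], [0, 0, -6], 0], [[-0.006, 0.0047, 0], [0, 0, -6], 0], [[-0.006, 0.0047, 0], [0, 0, -6], 0], [[-0.006, 0.0047, 0], [0, 0, -6], 0], [[-0.006, 0.0047, 0], [0, 0, -6], 0], [[-0.006, 0.0047, 0], [0, 0, -6], 0], [[-0.006, 0.0047, 0], [0, 0, -6], 0], [[-0.006, 0.0047, 0], [0, 0, -6], 0], [[-0.006, 0.0047, 0], [0, 0, -6], 0], [[-0.006, 0.0047, 0], [0, 0, -6], 0], [[-0.006, 0.0047, 0], [0, 0, -6], 0], [[-0.006, 0.0047, 0], [0, 0, -6], 0], [[-0.006, 0.0047, 0], [0, 0, -6], 0], [[-0.006, 0.0047, 0], [0, 0, -6], 0]]}}

```text
time_s: 13.27
eef_pos: [0.4939, 0.0372, 0.1138]
ee_rot: [0.999, -0.039, 0.0, -0.0]
wrist_force: [-0.5, 0.7, -0.6]
opening: 0.0
```

Run:
```python
from bench import *
import cv2,numpy as np
o=get_obs();print(o['time_s'],o['eef_pos'],o['wrist_force'])
a=camera("side")[160:280,170:330,::-1];b=camera("top")[:,:,::-1]
cv2.imwrite("pics/top4.png",b);b=b[118:228,215:309]
cv2.imwrite("pics/c4.png",np.hstack([cv2.resize(b,(394,462),interpolation=cv2.INTER_CUBIC),np.vstack([cv2.resize(a,(400,300)),np.zeros((162,400,3),np.uint8)])]))
```

```text
13.2667 [0.49391517 0.03718124 0.11378144] [-0.46098595  0.71639336 -0.57464698]
```

View pics/c4.png

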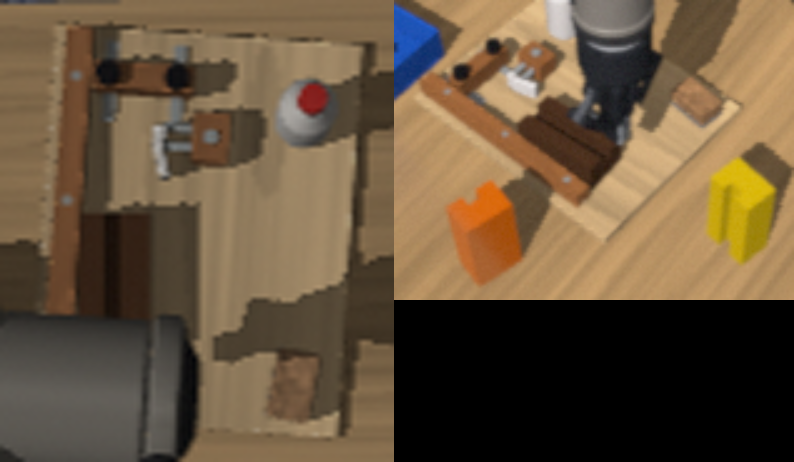

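The block lies flush on the fence, groove up, with its front end at crop (115,213), about jig x +10. Back off slightly, descend behind its rear end and push.

{"name": "jog_arm", "arguments": {"deltas": [[[-0.01, 0.003, 0], [0, 0, 0], 0], [[0, 0, -0.03], [0, 0, 0], 0], [[0, 0, -0.03], [0, 0, 0], 0], [[0, 0, -0.02], [0, 0, 0], 0], [[0, 0, 0], [0, 0, 0], 0], [[0, 0, 0], [0, 0, 0], 0]]}}

```text
time_s: 13.87
eef_pos: [0.484, 0.0402, 0.0333]
ee_rot: [0.999, -0.035, -0.001, -0.0]
wrist_force: [0.5, 0.3, 0.0]
opening: -0.0004
```

{"name": "jog_arm", "arguments": {"deltas": [[[0.003, -0.0002, 0], [0, 0, 0], 0], [[0.003, -0.0002, 0], [0, 0, 0], 0], [[0.003, -0.0002, 0], [0, 0, 0], 0], [[0.003, -0.0002, 0], [0, 0, 0], 0], [[0.002, -0.0002, 0], [0, 0, 0], 0], [[0.002, -0.0001, 0], [0, 0, 0], 0], [[0.002, -0.0001, 0], [0, 0, 0], 0], [[0.002, -0.0002, 0], [0, 0, 0], 0], [[0.002, -0.0001, 0], [0, 0, 0], 0], [[0.002, -0.0002, 0], [0, 0, 0], 0], [[0.002, -0.0001, 0], [0, 0, 0], 0], [[0.002, -0.0002, 0], [0, 0, 0], 0]]}}

```text
time_s: 14.87
eef_pos: [0.5119, 0.0387, 0.0337]
ee_rot: [0.999, -0.035, -0.0, 0.0]
wrist_force: [-1.2, -0.1, 0.3]
opening: 0.0002
```

{"name": "jog_arm", "arguments": {"deltas": [[[0.0015, -0.0001, 0], [0, 0, 0], 0], [[0.0015, -0.0001, 0], [0, 0, 0], 0], [[0.0015, -0.0001, 0], [0, 0, 0], 0], [[0.0015, -0.0001, 0], [0, 0, 0], 0], [[0.0015, -0.0001, 0], [0, 0, 0], 0], [[0.0015, -0.0001, 0], [0, 0, 0], 0], [[0.0015, -0.0001, 0], [0, 0, 0], 0], [[0.0015, -0.0001, 0], [0, 0, 0], 0], [[0.0015, -0.0001, 0], [0, 0, 0], 0], [[0.0015, -0.0001, 0], [0, 0, 0], 0], [[0.0015, -0.0001, 0], [0, 0, 0], 0], [[0.0015, -0.0001, 0], [0, 0, 0], 0], [[0.0015, -0.0001, 0], [0, 0, 0], 0], [[0.0015, -0.0001, 0], [0, 0, 0], 0]]}}

```text
time_s: 16.03
eef_pos: [0.5331, 0.0373, 0.0338]
ee_rot: [0.999, -0.036, -0.0, 0.0]
wrist_force: [-1.5, 0.8, -1.0]
opening: -0.0003
```

{"name": "jog_arm", "arguments": {"deltas": [[[0.0012, -0.0001, 0], [0, 0, 0], 0], [[0.0012, -0.0001, 0], [0, 0, 0], 0], [[0.0012, -0.0001, 0], [0, 0, 0], 0], [[0.0012, -0.0001, 0], [0, 0, 0], 0], [[0.0012, -0.0001, 0], [0, 0, 0], 0], [[0.0012, -0.0001, 0], [0, 0, 0], 0], [[0.0012, -0.0001, 0], [0, 0, 0], 0], [[0.0012, -0.0001, 0], [0, 0, 0], 0], [[0.0012, -0.0001, 0], [0, 0, 0], 0], [[0.0012, -0.0001, 0], [0, 0, 0], 0]]}}

```text
time_s: 16.87
eef_pos: [0.5451, 0.0363, 0.0338]
ee_rot: [0.999, -0.036, -0.0, 0.0]
wrist_force: [-1.8, 0.4, 0.4]
opening: -0.0004
```

{"name": "jog_arm", "arguments": {"deltas": [[[0.001, -0.0001, 0], [0, 0, 0], 0], [[0.001, -0.0001, 0], [0, 0, 0], 0], [[0.001, -0.0001, 0], [0, 0, 0], 0], [[0.001, -0.0001, 0], [0, 0, 0], 0], [[0.001, 0, 0], [0, 0, 0], 0], [[0.001, -0.0001, 0], [0, 0, 0], 0], [[0.001, -0.0001, 0], [0, 0, 0], 0], [[0.001, -0.0001, 0], [0, 0, 0], 0], [[0.001, 0, 0], [0, 0, 0], 0], [[0.001, -0.0001, 0], [0, 0, 0], 0], [[0.001, -0.0001, 0], [0, 0, 0], 0], [[0.001, -0.0001, 0], [0, 0, 0], 0]]}}

```text
time_s: 17.87
eef_pos: [0.5566, 0.0354, 0.0338]
ee_rot: [0.999, -0.035, -0.001, 0.0]
wrist_force: [-4.0, -0.7, 2.8]
opening: 0.0005
```

{"name": "jog_arm", "arguments": {"deltas": [[[0.001, -0.0001, 0], [0, 0, 0], 0], [[0.001, -0.0001, 0], [0, 0, 0], 0], [[0.001, 0, 0], [0, 0, 0], 0], [[0.001, -0.0001, 0], [0, 0, 0], 0], [[0.001, -0.0001, 0], [0, 0, 0], 0], [[0.001, 0, 0], [0, 0, 0], 0], [[0.001, -0.0001, 0], [0, 0, 0], 0], [[0.001, -0.0001, 0], [0, 0, 0], 0], [[0.001, -0.0001, 0], [0, 0, 0], 0], [[0.001, 0, 0], [0, 0, 0], 0], [[0.001, -0.0001, 0], [0, 0, 0], 0], [[0.001, -0.0001, 0], [0, 0, 0], 0]]}}

```text
time_s: 18.87
eef_pos: [0.569, 0.0344, 0.0337]
ee_rot: [0.999, -0.036, -0.0, 0.0]
wrist_force: [-4.8, 0.4, 2.8]
opening: -0.0003
```

{"name": "jog_arm", "arguments": {"deltas": [[[0.001, -0.0001, 0], [0, 0, 0], 0], [[0.001, -0.0001, 0], [0, 0, 0], 0], [[0.001, 0, 0], [0, 0, 0], 0], [[0.001, -0.0001, 0], [0, 0, 0], 0], [[0.001, -0.0001, 0], [0, 0, 0], 0], [[0.001, 0, 0], [0, 0, 0], 0], [[0.001, -0.0001, 0], [0, 0, 0], 0], [[0.001, -0.0001, 0], [0, 0, 0], 0], [[0.001, -0.0001, 0], [0, 0, 0], 0], [[0.001, 0, 0], [0, 0, 0], 0], [[0.001, -0.0001, 0], [0, 0, 0], 0], [[0.001, -0.0001, 0], [0, 0, 0], 0]]}}

```text
time_s: 19.87
eef_pos: [0.5811, 0.0335, 0.0338]
ee_rot: [0.999, -0.036, -0.0, 0.0]
wrist_force: [-3.9, 1.1, 2.7]
opening: -0.0003
```

{"name": "jog_arm", "arguments": {"deltas": [[[0.001, -0.0001, 0], [0, 0, 0], 0], [[0.001, -0.0001, 0], [0, 0, 0], 0], [[0.001, 0, 0], [0, 0, 0], 0], [[0.001, -0.0001, 0], [0, 0, 0], 0], [[0.001, -0.0001, 0], [0, 0, 0], 0], [[0.001, 0, 0], [0, 0, 0], 0], [[0.001, -0.0001, 0], [0, 0, 0], 0], [[0.001, -0.0001, 0], [0, 0, 0], 0], [[0.001, -0.0001, 0], [0, 0, 0], 0]]}}

```text
time_s: 20.62
eef_pos: [0.5901, 0.0328, 0.0338]
ee_rot: [0.999, -0.036, -0.0, 0.0]
wrist_force: [-4.8, 1.4, 1.7]
opening: -0.0002
```

{"name": "jog_arm", "arguments": {"deltas": [[[0.001, -0.0001, 0], [0, 0, 0], 0], [[0.001, -0.0001, 0], [0, 0, 0], 0], [[0.001, 0, 0], [0, 0, 0], 0], [[0.001, -0.0001, 0], [0, 0, 0], 0], [[0.001, -0.0001, 0], [0, 0, 0], 0]]}}

```text
time_s: 21.03
eef_pos: [0.5951, 0.0324, 0.0338]
ee_rot: [0.999, -0.036, -0.0, 0.0]
wrist_force: [-4.0, 1.9, 2.1]
opening: 0.0002
```

{"name": "jog_arm", "arguments": {"deltas": [[[0.0007, 0, 0], [0, 0, 0], 0], [[0.0007, -0.0001, 0], [0, 0, 0], 0], [[0.0007, 0, 0], [0, 0, 0], 0]]}}

```text
time_s: 21.28
eef_pos: [0.5972, 0.0323, 0.0338]
ee_rot: [0.999, -0.036, -0.0, 0.0]
wrist_force: [-5.0, 1.1, 1.7]
opening: -0.0004
```

{"name": "jog_arm", "arguments": {"deltas": [[[0.0007, 0, 0], [0, 0, 0], 0], [[0.0007, -0.0001, 0], [0, 0, 0], 0], [[0.0007, 0, 0], [0, 0, 0], 0]]}}

```text
time_s: 21.53
eef_pos: [0.5992, 0.0322, 0.0338]
ee_rot: [0.999, -0.036, -0.0, 0.0]
wrist_force: [-4.4, 1.3, 1.1]
opening: -0.0002
```

{"name": "jog_arm", "arguments": {"deltas": [[[0.0005, 0, 0], [0, 0, 0], 0], [[0.0005, 0, 0], [0, 0, 0], 0]]}}

```text
time_s: 21.7
eef_pos: [0.6002, 0.0322, 0.0337]
ee_rot: [0.999, -0.036, -0.0, 0.0]
wrist_force: [-4.0, 1.5, 1.6]
opening: -0.0001
```

{"name": "jog_arm", "arguments": {"deltas": [[[0.0005, -0.0001, 0], [0, 0, 0], 0], [[0.0005, 0, 0], [0, 0, 0], 0]]}}

```text
time_s: 21.87
eef_pos: [0.6012, 0.0321, 0.0338]
ee_rot: [0.999, -0.036, -0.0, 0.0]
wrist_force: [-3.4, 1.4, 2.0]
opening: -0.0002
```

{"name": "jog_arm", "arguments": {"deltas": [[[0.0005, 0, 0], [0, 0, 0], 0], [[0.0005, 0, 0], [0, 0, 0], 0]]}}

```text
time_s: 22.03
eef_pos: [0.6021, 0.0321, 0.0338]
ee_rot: [0.999, -0.036, -0.0, 0.0]
wrist_force: [-6.4, 2.1, 2.9]
opening: -0.0001
```

{"name": "jog_arm", "arguments": {"deltas": [[[0.0005, -0.0001, 0], [0, 0, 0], 0], [[0.0005, 0, 0], [0, 0, 0], 0]]}}

```text
time_s: 22.2
eef_pos: [0.6022, 0.0321, 0.0338]
ee_rot: [0.999, -0.035, -0.001, -0.0]
wrist_force: [-9.6, 1.4, 5.1]
opening: 0.0001
```

Contact with the stop at 4.4 N sliding force. I'll build up to about 14.5 N.

{"name": "jog_arm", "arguments": {"deltas": [[[0.0005, 0, 0], [0, 0, 0], 0], [[0, 0, 0], [0, 0, 0], 0]]}}

```text
time_s: 22.37
eef_pos: [0.6023, 0.0321, 0.0338]
ee_rot: [0.999, -0.035, -0.002, 0.0]
wrist_force: [-9.3, 1.9, 6.0]
opening: -0.0002
```

{"name": "jog_arm", "arguments": {"deltas": [[[0.0004, 0, 0], [0, 0, 0], 0], [[0, 0, 0], [0, 0, 0], 0]]}}

```text
time_s: 22.53
eef_pos: [0.6023, 0.0322, 0.0337]
ee_rot: [0.999, -0.035, -0.002, 0.0]
wrist_force: [-11.3, 1.8, 6.9]
opening: -0.0003
```

{"name": "jog_arm", "arguments": {"deltas": [[[0.0005, 0, 0], [0, 0, 0], 0], [[0, 0, 0], [0, 0, 0], 0]]}}

```text
time_s: 22.7
eef_pos: [0.6023, 0.0322, 0.0338]
ee_rot: [0.999, -0.035, -0.003, 0.0]
wrist_force: [-13.7, 2.2, 8.0]
opening: -0.0001
```

{"name": "jog_arm", "arguments": {"deltas": [[[0.0003, 0, 0], [0, 0, 0], 0], [[0, 0, 0], [0, 0, 0], 0], [[0, 0, 0], [0, 0, 0], 0], [[0, 0, 0], [0, 0, 0], 0], [[0, 0, 0], [0, 0, 0], 0], [[0, 0, 0], [0, 0, 0], 0]]}}

```text
time_s: 23.2
eef_pos: [0.6023, 0.0322, 0.0338]
ee_rot: [0.999, -0.035, -0.003, 0.0]
wrist_force: [-14.2, 1.3, 8.0]
opening: -0.0
```

{"name": "jog_arm", "arguments": {"deltas": [[[0, 0, 0], [0, 0, 0], 0], [[0, 0, 0], [0, 0, 0], 0], [[0, 0, 0], [0, 0, 0], 0], [[0, 0, 0], [0, 0, 0], 0], [[0, 0, 0], [0, 0, 0], 0], [[0, 0, 0], [0, 0, 0], 0]]}}

```text
time_s: 23.7
eef_pos: [0.6023, 0.0322, 0.0338]
ee_rot: [0.999, -0.035, -0.003, 0.0]
wrist_force: [-13.3, 0.8, 8.4]
opening: 0.0001
```

Held about 14 N for 1 s. Withdraw.

{"name": "jog_arm", "arguments": {"deltas": [[[-0.001, 0.0001, 0], [0, 0, 0], 0], [[-0.002, 0.0001, 0], [0, 0, 0], 0], [[-0.004, 0.0003, 0], [0, 0, 0], 0], [[-0.01, 0.0007, 0], [0, 0, 0], 0], [[-0.02, 0.0015, 0], [0, 0, 0], 0], [[-0.02, 0, 0.02], [0, 0, 0], 0], [[0, 0, 0.04], [0, 0, 0], 0], [[-0.01, 0, 0.04], [0, 0, 0], 0], [[-0.03, 0, 0.025], [0, 0, 0], 0], [[-0.03, -0.02, 0.02], [0, 0, 0], 0], [[-0.02, -0.03, 0], [0, 0, 0], 0], [[0, -0.04, 0], [0, 0, 0], 0], [[0, -0.04, 0], [0, 0, 0], 0], [[0, -0.04, 0], [0, 0, 0], 0], [[0, -0.04, 0], [0, 0, 0], 0], [[0, -0.04, 0], [0, 0, 0], 0], [[0, 0, 0], [0, 0, 0], 0], [[0, 0, 0], [0, 0, 0], 0]]}}

```text
time_s: 25.2
eef_pos: [0.4581, -0.2178, 0.1789]
ee_rot: [0.999, -0.038, 0.001, 0.001]
wrist_force: [1.1, 1.0, -0.3]
opening: 0.0001
```

Run:
```python
from bench import *
import cv2,numpy as np
o=get_obs();print(o['time_s'],o['eef_pos'],o['wrist_force'])
a=camera("side")[160:280,170:330,::-1];b=camera("top")[:,:,::-1]
b=b[118:228,215:309]
cv2.imwrite("pics/c5.png",np.hstack([cv2.resize(b,(394,462),interpolation=cv2.INTER_CUBIC),np.vstack([cv2.resize(a,(400,300)),np.zeros((162,400,3),np.uint8)])]))
```

```text
25.2 [ 0.45813236 -0.21780073  0.1788562 ] [ 1.14181706  1.01652331 -0.27015587]
```

View pics/c5.png

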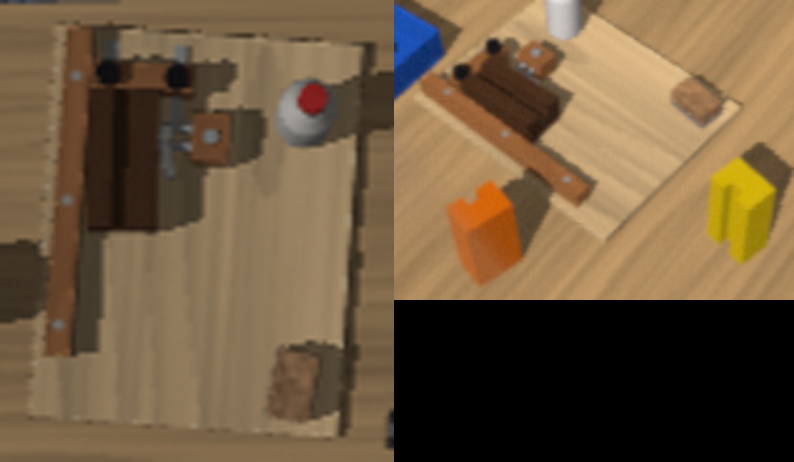

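The block looks home against the stop, with the shoe pushed back. I'll check its angle and offset numerically.

Run:
```python
from bench import *
from h import *
import cv2
i=camera_info("top"); b=np.mean([camera("top").astype(float) for _ in range(3)],0)
def sub(rows,c0,c1,sign,z,ch,slope=0):
    P=[]
    for r in rows:
        o=int(round(slope*(r-rows[0])))
        g=np.diff(b[r,c0+o:c1+o,ch])*sign; g=np.clip(g,0,None)
        k=g.argmax(); s=slice(max(k-1,0),k+2); c=(g[s]*np.arange(len(g))[s]).sum()/g[s].sum()
        P.append(ray(i,(c0+o+c+.5,r),z)[:2])
    P=np.array(P); p=np.polyfit(P[:,0],P[:,1],1); e=P[:,1]-np.polyval(p,P[:,0])
    p=np.polyfit(P[abs(e)<.002,0],P[abs(e)<.002,1],1) ; return np.degrees(np.arctan(p[0])),np.polyval(p,.685),np.polyval(p,.5),e.std()*1000
# fence right edge: crop x 92@28 ->75@355 ; px = 215+x/4.19
print("fence/block (top rows 140-172)",sub(range(141,172),232,242,-1,.043,0))
print("fence/board shadow (rows 176-200)",sub(range(176,200),229,239,-1,.034,0))
print("fence outer",sub(range(128,198),224,232,1,.034,0,-.052) )
print("fence outer -", sub(range(128,198),224,232,-1,.034,1,-.052))
print("block right",sub(range(156,172),248,258,1,.052,0))
print("groove L",sub(range(143,171),238,245,-1,.052,0))
print("groove R",sub(range(143,171),241,250,1,.052,0))
```

```text
fence/block (top rows 140-172) (np.float64(-5.126198746933057), np.float64(0.054812146450834015), np.float64(0.07140822592449389), np.float64(0.715901602741833))
fence/board shadow (rows 176-200) (np.float64(-4.839808819849914), np.float64(0.05587715342770916), np.float64(0.07154148847391105), np.float64(0.8487171329516183))
fence outer (np.float64(-3.8371560371928033), np.float64(0.08517647899400212), np.float64(0.09758467152067762), np.float64(3.222750422708167))
 ** On entry to DLASCL parameter number  4 had an illegal value
 ** On entry to DLASCL parameter number  4 had an illegal value
 ** On entry to DLASCL parameter number  4 had an illegal value
 ** On entry to DLASCL parameter number  4 had an illegal value
 ** On entry to DLASCL parameter number  5 had an illegal value
 ** On entry to DLASCL parameter number  4 had an illegal value<stdin>:10: RuntimeWarning: invalid value encountered in scalar divide
Traceback (most recent call last):
numpy.linalg.LinAlgError: SVD did not converge in Linear Least Squares
```

Run:
```python
from bench import *
from h import *
i=camera_info("top"); b=np.mean([camera("top").astype(float) for _ in range(3)],0).sum(2)
# groove: darkest band -> weighted centroid; right edge: half-level crossing
def fit(P):
    P=np.array(P)
    for _ in range(2):
        p=np.polyfit(P[:,0],P[:,1],1); e=P[:,1]-np.polyval(p,P[:,0]); P=P[abs(e)<2*e.std()+1e-6]
    return np.degrees(np.arctan(p[0])).round(2),np.polyval(p,[.63,.685,.73]).round(4)
G=[];E=[];D=[]
for r in range(143,171):
    x=b[r,236:252]
    w=np.clip(np.median(x)-8-x,0,None)[2:12]
    if w.sum()>0: G.append(ray(i,((w*np.arange(238,248)).sum()/w.sum(),r),.040)[:2])
for r in range(162,172):
    x=b[r,246:260]; lo=x[:3].mean(); hi=x[-4:].mean(); k=np.argmax(x>(lo+hi)/2); c=k-1+((lo+hi)/2-x[k-1])/(x[k]-x[k-1])
    E.append(ray(i,(246+c,r),.052)[:2])
print("groove",fit(G));print("right edge",fit(E))
for r in(146,152,158,164,170): print(r,b[r,230:258].round().astype(int))
# rear edge
for c in(238,241,247,250):
    x=b[164:184,c]; k=np.argmax(np.abs(np.diff(x[5:])))+5; print(c,ray(i,(c,164+k+.5),.052)[:2].round(4))
```

```text
groove (np.float64(-2.69), array([0.0298, 0.0272, 0.0251]))
right edge (np.float64(-1.2), array([-0.0027, -0.0039, -0.0048]))
146 [211 217 226 230 238 217  99 101 100 101 101  90  51  54  53  71  99  99
 100 100 100 102 117 151 177 178 177 172]
152 [214 224 229 227 199 126  99 101 102 100 103  88  50  49  51  71  99 100
  99 102 101 102 131 190 220 187 176 171]
158 [216 225 225 222 183  86  97 101 103 100 103  93  50  52  73  99  99  99
 102 102 100  95 127 176 204 241 222 181]
164 [256 261 222 204 163 121 100 104 103 100  95  79  50  52  71 101  99  98
 106 102 100  92 127 180 180 183 185 187]
170 [218 218 215 182 124 140 102 106 101 101  95  77  54  49  72  98  97 101
 102 102 100  95 128 181 181 184 187 184]
238 [0.6114 0.0445]
241 [0.6113 0.0346]
247 [0.611  0.0148]
250 [0.6075 0.0049]
```

Measured block yaw is about -2° (±0.7) against the fence's -4.5 to -5°, and a gap shows at the rear left, so the rear is probably a couple of mm off the fence. I'll nudge the rear of the -y side to the fence, then press home again.

{"name": "jog_arm", "arguments": {"deltas": [[[0.0109, 0.0125, 0], [0, 0, 5.97], 0], [[0.0109, 0.0125, 0], [0, 0, 5.97], 0], [[0.0109, 0.0125, 0], [0, 0, 5.97], 0], [[0.0109, 0.0125, 0], [0, 0, 5.97], 0], [[0.0109, 0.0125, 0], [0, 0, 5.97], 0], [[0.0109, 0.0125, 0], [0, 0, 5.97], 0], [[0.0109, 0.0125, 0], [0, 0, 5.97], 0], [[0.0109, 0.0125, 0], [0, 0, 5.97], 0], [[0.0109, 0.0125, 0], [0, 0, 5.97], 0], [[0.0109, 0.0125, 0], [0, 0, 5.97], 0], [[0.0109, 0.0125, 0], [0, 0, 5.97], 0], [[0.0109, 0.0125, 0], [0, 0, 5.97], 0], [[0.0109, 0.0125, 0], [0, 0, 5.97], 0], [[0.0109, 0.0125, 0], [0, 0, 5.97], 0], [[0.0109, 0.0125, 0], [0, 0, 5.97], 0], [[0, 0, -0.03], [0, 0, 0], 0], [[0, 0, -0.03], [0, 0, 0], 0], [[0, 0, -0.03], [0, 0, 0], 0], [[0, 0, 0], [0, 0, 0], 0]]}}

```text
time_s: 27.18
eef_pos: [0.6176, -0.0264, 0.0828]
ee_rot: [0.734, 0.679, -0.003, -0.004]
wrist_force: [-1.9, 0.4, -0.3]
opening: 0.0001
```

{"name": "jog_arm", "arguments": {"deltas": [[[0, 0, -0.02], [0, 0, 0], 0], [[0, 0, -0.02], [0, 0, 0], 0], [[0, 0, -0.012], [0, 0, 0], 0], [[0, 0, 0], [0, 0, 0], 0], [[0, 0, 0], [0, 0, 0], 0]]}}

```text
time_s: 27.6
eef_pos: [0.6216, -0.0277, 0.0375]
ee_rot: [0.734, 0.679, 0.0, 0.0]
wrist_force: [-0.3, 0.8, 0.3]
opening: 0.0002
```

{"name": "jog_arm", "arguments": {"deltas": [[[0, 0.003, -0.001], [0, 0, 0], 0], [[0, 0.003, -0.001], [0, 0, 0], 0], [[0, 0.002, 0], [0, 0, 0], 0], [[0, 0.002, 0], [0, 0, 0], 0], [[0, 0.001, 0], [0, 0, 0], 0], [[0, 0.001, 0], [0, 0, 0], 0]]}}

```text
time_s: 28.1
eef_pos: [0.6215, -0.0156, 0.0351]
ee_rot: [0.734, 0.679, 0.0, 0.0]
wrist_force: [0.4, -0.4, 0.5]
opening: -0.0004
```

{"name": "jog_arm", "arguments": {"deltas": [[[0, 0.0007, 0], [0, 0, 0], 0], [[0, 0.0007, 0], [0, 0, 0], 0]]}}

```text
time_s: 28.27
eef_pos: [0.6214, -0.0144, 0.0348]
ee_rot: [0.734, 0.679, 0.0, 0.0]
wrist_force: [-0.2, 0.6, 0.8]
opening: -0.0001
```

{"name": "jog_arm", "arguments": {"deltas": [[[0, 0.0007, 0], [0, 0, 0], 0], [[0, 0.0007, 0], [0, 0, 0], 0]]}}

```text
time_s: 28.43
eef_pos: [0.6214, -0.013, 0.0347]
ee_rot: [0.734, 0.679, 0.0, -0.0]
wrist_force: [-0.6, 0.2, 0.2]
opening: -0.0
```

{"name": "jog_arm", "arguments": {"deltas": [[[0, 0.0005, 0], [0, 0, 0], 0], [[0, 0.0005, 0], [0, 0, 0], 0]]}}

```text
time_s: 28.6
eef_pos: [0.6213, -0.0122, 0.0347]
ee_rot: [0.734, 0.679, -0.0, 0.0]
wrist_force: [-0.6, -1.8, 0.8]
opening: 0.0002
```

{"name": "jog_arm", "arguments": {"deltas": [[[0, 0.0005, 0], [0, 0, 0], 0], [[0, 0.0005, 0], [0, 0, 0], 0]]}}

```text
time_s: 28.77
eef_pos: [0.6213, -0.0111, 0.0347]
ee_rot: [0.734, 0.679, -0.0, -0.0]
wrist_force: [-0.7, -1.1, -0.4]
opening: -0.0
```

{"name": "jog_arm", "arguments": {"deltas": [[[0, 0.0005, 0], [0, 0, 0], 0], [[0, 0.0005, 0], [0, 0, 0], 0]]}}

```text
time_s: 28.93
eef_pos: [0.6213, -0.01, 0.0348]
ee_rot: [0.734, 0.679, -0.0, -0.0]
wrist_force: [-0.7, -0.5, 0.1]
opening: 0.0004
```

{"name": "jog_arm", "arguments": {"deltas": [[[0, 0.0005, 0], [0, 0, 0], 0], [[0, 0, 0], [0, 0, 0], 0]]}}

```text
time_s: 29.1
eef_pos: [0.6214, -0.0094, 0.0348]
ee_rot: [0.734, 0.679, 0.0, -0.0]
wrist_force: [0.1, 0.0, -1.1]
opening: -0.0001
```

{"name": "jog_arm", "arguments": {"deltas": [[[0, 0.0005, 0], [0, 0, 0], 0], [[0, 0.0005, 0], [0, 0, 0], 0]]}}

```text
time_s: 29.27
eef_pos: [0.6214, -0.0085, 0.0348]
ee_rot: [0.734, 0.679, 0.0, 0.0]
wrist_force: [-1.0, -0.4, -1.2]
opening: -0.0003
```

{"name": "jog_arm", "arguments": {"deltas": [[[0, 0.0005, 0], [0, 0, 0], 0], [[0, 0.0005, 0], [0, 0, 0], 0]]}}

```text
time_s: 29.43
eef_pos: [0.6214, -0.0075, 0.0348]
ee_rot: [0.734, 0.679, 0.0, 0.0]
wrist_force: [-0.9, -0.7, -0.4]
opening: 0.0
```

{"name": "jog_arm", "arguments": {"deltas": [[[0, 0.0005, 0], [0, 0, 0], 0], [[0, 0.0005, 0], [0, 0, 0], 0]]}}

```text
time_s: 29.6
eef_pos: [0.6214, -0.007, 0.0348]
ee_rot: [0.734, 0.679, -0.0, 0.0]
wrist_force: [0.0, -4.9, 0.2]
opening: -0.0001
```

{"name": "jog_arm", "arguments": {"deltas": [[[0, 0.0005, 0], [0, 0, 0], 0], [[0, 0, 0], [0, 0, 0], 0]]}}

```text
time_s: 29.77
eef_pos: [0.6214, -0.007, 0.0348]
ee_rot: [0.734, 0.679, -0.0, 0.001]
wrist_force: [-1.2, -4.7, -1.2]
opening: 0.0001
```

{"name": "jog_arm", "arguments": {"deltas": [[[0, 0.0005, 0], [0, 0, 0], 0], [[0, 0, 0], [0, 0, 0], 0]]}}

```text
time_s: 29.93
eef_pos: [0.6214, -0.007, 0.0348]
ee_rot: [0.734, 0.679, -0.001, 0.001]
wrist_force: [-1.1, -6.3, -0.1]
opening: 0.0001
```

{"name": "jog_arm", "arguments": {"deltas": [[[0, 0.0005, 0], [0, 0, 0], 0], [[0, 0, 0], [0, 0, 0], 0]]}}

```text
time_s: 30.1
eef_pos: [0.6214, -0.0069, 0.0348]
ee_rot: [0.734, 0.679, -0.001, 0.001]
wrist_force: [-1.0, -8.3, 0.8]
opening: 0.0001
```

The side is solid at 8 N, so the block is flush. Going round to press the end once more.

{"name": "jog_arm", "arguments": {"deltas": [[[0, -0.005, 0], [0, 0, 0], 0], [[0, -0.008, 0], [0, 0, 0], 0], [[0, -0.009, 0], [0, 0, 0], 0], [[0, 0, 0.04], [0, 0, 0], 0], [[0, 0, 0.04], [0, 0, 0], 0], [[-0.0035, 0.0047, 0], [0, 0, -6.95], 0], [[-0.0035, 0.0047, 0], [0, 0, -6.95], 0], [[-0.0035, 0.0047, 0], [0, 0, -6.95], 0], [[-0.0035, 0.0047, 0], [0, 0, -6.95], 0], [[-0.0035, 0.0047, 0], [0, 0, -6.95], 0], [[-0.0035, 0.0047, 0], [0, 0, -6.95], 0], [[-0.0035, 0.0047, 0], [0, 0, -6.95], 0], [[-0.0035, 0.0047, 0], [0, 0, -6.95], 0], [[-0.0035, 0.0047, 0], [0, 0, -6.95], 0], [[-0.0035, 0.0047, 0], [0, 0, -6.95], 0], [[-0.0035, 0.0047, 0], [0, 0, -6.95], 0], [[-0.0035, 0.0047, 0], [0, 0, -6.95], 0], [[-0.0035, 0.0047, 0], [0, 0, -6.95], 0], [[0, 0, 0], [0, 0, 0], 0]]}}

```text
time_s: 31.68
eef_pos: [0.5754, 0.0344, 0.1148]
ee_rot: [0.999, -0.045, -0.0, -0.0]
wrist_force: [0.2, -0.2, 0.4]
opening: -0.0
```

Run:
```python
from bench import *
import numpy as np
o=get_obs();print(o['time_s'],o['eef_pos'],o['ee_rot'])
b=camera("top").astype(int).sum(2)
for r in(146,152,158,164,170): print(r,b[r,230:258])
```

```text
31.6833 [0.57542333 0.03442249 0.11484251] [ 9.99008351e-01 -4.45222452e-02 -1.98473522e-04 -2.13140236e-04]
146 [225 230 240 242 225 174 108 108 103 108 105  85  58  52  73 105 105 109
 107 107 106 101 130 178 188 189 187 178]
152 [226 236 240 240 208 121 106 107 107 107  92  57  56  54  76 103 106 108
 108 104 109 113 170 247 230 187 186 196]
158 [144 144 142 141 139 138 135 136 131 131 127 124 126 122 122 118 120 121
 114 113 113 122 171 198 157 153 146 140]
164 [220 220 218 219 218 217 218 216 214 215 216 216 215 214 213 212 210 210
 209 209 182 147 207 237 224 219 212 209]
170 [257 258 256 255 254 256 254 254 254 252 252 254 251 252 252 249 249 249
 249 233 165 197 280 261 254 250 248 235]
```

The block's rear edge has shifted about 1 px (3–4 mm) towards the fence, so the correction took effect. Descend and press.

{"name": "jog_arm", "arguments": {"deltas": [[[0, 0, -0.03], [0, 0, 0], 0], [[0, 0, -0.03], [0, 0, 0], 0], [[0, 0, -0.02], [0, 0, 0], 0], [[0, 0, 0], [0, 0, 0], 0], [[0.004, -0.0003, 0], [0, 0, 0], 0], [[0.004, -0.0003, 0], [0, 0, 0], 0], [[0.004, -0.0003, 0], [0, 0, 0], 0], [[0.003, -0.0002, 0], [0, 0, 0], 0], [[0.003, -0.0002, 0], [0, 0, 0], 0], [[0.002, -0.0002, 0], [0, 0, 0], 0], [[0.001, -0.0001, 0], [0, 0, 0], 0], [[0.001, -0.0001, 0], [0, 0, 0], 0], [[0.001, -0.0001, 0], [0, 0, 0], 0]]}}

```text
time_s: 32.82
eef_pos: [0.5989, 0.0323, 0.0348]
ee_rot: [0.999, -0.042, -0.0, 0.0]
wrist_force: [0.0, 0.3, 0.2]
opening: 0.0
```

{"name": "jog_arm", "arguments": {"deltas": [[[0.0008, 0, 0], [0, 0, 0], 0], [[0.0008, 0, 0], [0, 0, 0], 0]]}}

```text
time_s: 32.98
eef_pos: [0.6005, 0.0323, 0.0347]
ee_rot: [0.999, -0.042, -0.0, 0.0]
wrist_force: [-0.1, 0.8, -0.1]
opening: 0.0
```

{"name": "jog_arm", "arguments": {"deltas": [[[0.0008, 0, 0], [0, 0, 0], 0], [[0.0008, 0, 0], [0, 0, 0], 0]]}}

```text
time_s: 33.15
eef_pos: [0.6021, 0.0323, 0.0348]
ee_rot: [0.999, -0.042, -0.0, 0.0]
wrist_force: [-0.3, -1.2, -0.2]
opening: -0.0
```

{"name": "jog_arm", "arguments": {"deltas": [[[0.0006, 0, 0], [0, 0, 0], 0], [[0, 0, 0], [0, 0, 0], 0]]}}

```text
time_s: 33.32
eef_pos: [0.6028, 0.0323, 0.0348]
ee_rot: [0.999, -0.043, 0.0, 0.0]
wrist_force: [1.2, 0.7, -0.0]
opening: 0.0001
```

{"name": "jog_arm", "arguments": {"deltas": [[[0.0005, 0, 0], [0, 0, 0], 0], [[0.0005, 0, 0], [0, 0, 0], 0]]}}

```text
time_s: 33.48
eef_pos: [0.6037, 0.0323, 0.0348]
ee_rot: [0.999, -0.043, -0.0, 0.0]
wrist_force: [-0.5, 1.2, 1.4]
opening: -0.0002
```

{"name": "jog_arm", "arguments": {"deltas": [[[0.0005, 0, 0], [0, 0, 0], 0], [[0.0005, 0, 0], [0, 0, 0], 0]]}}

```text
time_s: 33.65
eef_pos: [0.6037, 0.0323, 0.0347]
ee_rot: [0.999, -0.042, -0.001, 0.0]
wrist_force: [-5.9, -0.1, 4.6]
opening: -0.0001
```

{"name": "jog_arm", "arguments": {"deltas": [[[0.0005, 0, 0], [0, 0, 0], 0], [[0.0005, 0, 0], [0, 0, 0], 0]]}}

```text
time_s: 33.82
eef_pos: [0.6039, 0.0323, 0.0347]
ee_rot: [0.999, -0.042, -0.002, 0.0]
wrist_force: [-7.8, -1.6, 5.3]
opening: -0.0004
```

{"name": "jog_arm", "arguments": {"deltas": [[[0.0005, 0, 0], [0, 0, 0], 0], [[0, 0, 0], [0, 0, 0], 0]]}}

```text
time_s: 33.98
eef_pos: [0.6041, 0.0323, 0.0347]
ee_rot: [0.999, -0.042, -0.003, 0.0]
wrist_force: [-8.7, -0.2, 7.1]
opening: -0.0001
```

{"name": "jog_arm", "arguments": {"deltas": [[[0.0006, 0, 0], [0, 0, 0], 0], [[0.0004, 0, 0], [0, 0, 0], 0]]}}

```text
time_s: 34.15
eef_pos: [0.6041, 0.0323, 0.0346]
ee_rot: [0.999, -0.042, -0.004, 0.0]
wrist_force: [-12.5, -1.3, 10.0]
opening: 0.0
```

{"name": "jog_arm", "arguments": {"deltas": [[[0.0003, 0, 0], [0, 0, 0], 0], [[0, 0, 0], [0, 0, 0], 0], [[0, 0, 0], [0, 0, 0], 0], [[0, 0, 0], [0, 0, 0], 0]]}}

```text
time_s: 34.48
eef_pos: [0.6041, 0.0323, 0.0346]
ee_rot: [0.999, -0.042, -0.004, 0.0]
wrist_force: [-13.6, -1.2, 9.5]
opening: 0.0
```

{"name": "jog_arm", "arguments": {"deltas": [[[0.0002, 0, 0], [0, 0, 0], 0], [[0, 0, 0], [0, 0, 0], 0], [[0, 0, 0], [0, 0, 0], 0], [[0, 0, 0], [0, 0, 0], 0], [[0, 0, 0], [0, 0, 0], 0], [[0, 0, 0], [0, 0, 0], 0], [[0, 0, 0], [0, 0, 0], 0], [[0, 0, 0], [0, 0, 0], 0], [[0, 0, 0], [0, 0, 0], 0], [[0, 0, 0], [0, 0, 0], 0]]}}

```text
time_s: 35.32
eef_pos: [0.6041, 0.0323, 0.0346]
ee_rot: [0.999, -0.042, -0.004, 0.0]
wrist_force: [-14.2, -0.4, 10.9]
opening: -0.0
```

{"name": "jog_arm", "arguments": {"deltas": [[[-0.001, 0.0001, 0], [0, 0, 0], 0], [[-0.002, 0.0001, 0], [0, 0, 0], 0], [[-0.004, 0.0003, 0], [0, 0, 0], 0], [[-0.01, 0.0007, 0], [0, 0, 0], 0], [[-0.02, 0.0015, 0], [0, 0, 0], 0], [[-0.02, 0, 0.02], [0, 0, 0], 0], [[0, 0, 0.04], [0, 0, 0], 0], [[-0.01, 0, 0.04], [0, 0, 0], 0], [[-0.03, 0, 0.025], [0, 0, 0], 0], [[-0.03, -0.02, 0.02], [0, 0, 0], 0], [[-0.02, -0.03, 0], [0, 0, 0], 0], [[0, -0.04, 0], [0, 0, 0], 0], [[0, -0.04, 0], [0, 0, 0], 0], [[0, -0.04, 0], [0, 0, 0], 0], [[0, -0.04, 0], [0, 0, 0], 0], [[0, -0.04, 0], [0, 0, 0], 0], [[0, 0, 0], [0, 0, 0], 0], [[0, 0, 0], [0, 0, 0], 0]]}}

```text
time_s: 36.82
eef_pos: [0.4606, -0.2169, 0.1796]
ee_rot: [0.999, -0.044, 0.0, 0.0]
wrist_force: [0.4, 0.0, -0.2]
opening: 0.0001
```

Run:
```python
from bench import *
from h import *
import cv2
i=camera_info("top"); im=camera("top"); b=im.astype(float).sum(2)
def fit(P):
    P=np.array(P)
    for _ in range(2):
        p=np.polyfit(P[:,0],P[:,1],1); e=P[:,1]-np.polyval(p,P[:,0]); P=P[abs(e)<2*e.std()+1e-6]
    return np.degrees(np.arctan(p[0])).round(2),np.polyval(p,[.63,.685,.73]).round(4)
G=[];E=[]
for r in range(143,171):
    x=b[r,236:252]; w=np.clip(np.median(x)-8-x,0,None)[2:12]
    if w.sum()>0: G.append(ray(i,((w*np.arange(238,248)).sum()/w.sum(),r),.040)[:2])
for r in range(162,172):
    x=b[r,246:260]; lo=x[:3].mean(); hi=x[-4:].mean(); k=np.argmax(x>(lo+hi)/2); c=k-1+((lo+hi)/2-x[k-1])/(x[k]-x[k-1])
    E.append(ray(i,(246+c,r),.052)[:2])
print("groove",fit(G));print("right edge",fit(E))
for r in(146,158,164,170): print(r,b[r,230:258].round().astype(int))
a=camera("side")[150:220,170:250,::-1]
cv2.imwrite("pics/c6.png",np.hstack([cv2.resize(im[118:188,225:280,::-1],(393,500),interpolation=cv2.INTER_CUBIC),cv2.resize(a,(400,350),interpolation=cv2.INTER_CUBIC)[:, :][np.r_[0:350,[349]*150]]]))
```

```text
groove (np.float64(-4.83), array([0.0343, 0.0296, 0.0258]))
right edge (np.float64(-3.41), array([ 0.0005, -0.0028, -0.0055]))
146 [213 217 225 231 214 161 100 100  97 104  97  82  55  52  70  97  96 100
  99 100 103  98 121 169 177 180 180 171]
158 [217 226 228 211 163  98  98 103 102  94  73  47  54  70 104  98 100 102
 104 104  89 103 149 202 240 221 183 181]
164 [256 262 223 189 116 102 103  96 100  93  64  52  53  70 100  98 101 100
 100 100  96 121 171 179 180 183 187 188]
170 [218 219 214 178 103 104  98  99 102  92  46  53  55  69  98  99 107 105
  98  98 114 144 177 181 181 184 189 190]
```

View pics/c6.png

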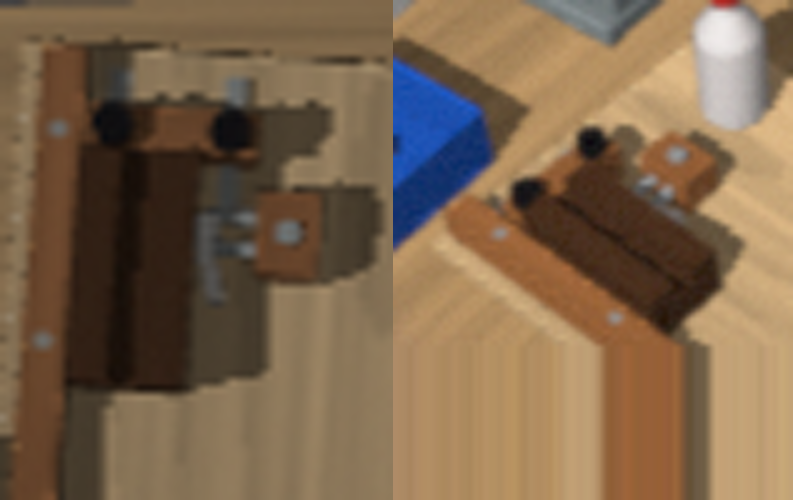

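The block is flush along the fence and against the stop. Groove yaw is -4.8°, matching the fence at -4.8°.

```bash
python3 -c "
from bench import *
print(hand_in())"
```

```text
the job is handed in; nothing more can be done
None
```

The block is laid groove up and seated home against the end stop, and I handed the job in about 37 s into the 69 s; no verdict is reported.

- **Topple and slide:** I pushed it over high on its grooved side with closed fingers. I then pushed it sideways to the fence and slid it in past the shoe. Sliding took about 1.6 N before the shoe and 4–5 N through it.
- **First press:** I held it at about 14 N for 1 s, but the check afterwards failed. The block's yaw measured about -2° against the fence's roughly -4.8°, so its rear stood a few mm off the fence.
- **Correction:** I nudged the rear side to the fence until it was solid at 8 N. I then pressed the end home again, about 1.5 mm further in, at about 14 N for 1 s. The upward force on the tool brought the total to about 18 N, under the 30 N limit.
- **Last checks:** The groove's yaw is -4.8°, matching the fence, and the last pictures show no gap at the fence or the stop. The block's right edge alone read -3.4°, from a short, coarse run of pixels, so it disagrees by about 1.4°. The arm is clear. The glue bottle and, earlier, the sanding block looked in place; I did not measure the bystanders.

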